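# Unlock the badge case

### The job

Unlock the children's badge case: roll the three code wheels so that, from left to right as the robot sees them, the faces with 4, 2 and 5 dots lie level on top, and only then pull the bolt cap fully up to its stop. Let go of everything, leave the wheels on the code, and do not disturb the badge tray, the bottle and the cup nearby.

Things in the scene. Friction and masses are not known exactly. Their poses are not given: they have to be found in the camera images.
- case: Grey badge case, fixed on the table: 180 x 360 mm (x, y), flat top 75 mm up. Origin at the centre of its underside; x points away from the robot, y to its left along the row of wheels, z up; yaw within 0.3 rad. Three white code wheels, half sunk in the top, stand at y = +105 (left), +39 (middle), -27 mm (right) and the bolt cap at y = -125 mm, all at x = 0.
- left_axle (a point): Centre of the left code wheel, on its axle (level, along the case's y), 80 mm above the table. The wheel is a five-sided prism, 34 mm wide along y (32 mm gap to the next wheel): five flat faces 24 mm from the axle with 1 to 5 black dots, and on the corners between them five ribs, 7 mm thick and full width, tips 46 mm from the axle. Pushing a rib over the top rolls the wheel.
- wheel_left (a joint): Angle of the left wheel, rad, endless both ways. 0: one-dot face on top. It grows as the wheel's top rolls away from the robot (case +x); each 1.2566 brings up the face with one more dot (5 dots at 5.0265, 1 again at 6.2832); values repeat every 6.2832 and may be negative. A click holds each face (5 to 7 N on a rib tip breaks it); past half-way the wheel springs on to the next face.
- left_code_face (a point): Centre of the four-dot face of the left wheel, the one wanted on top; 24 mm from the axle, it turns with the wheel. The number set is the face lying level on top, 104 mm above the table; the ribs beside it then lean 36 degrees to the near and far side, tips at x = -27 and +27 mm, 117 mm above the table.
- middle_axle (a point): Centre of the middle code wheel, on its axle (level, along the case's y), 80 mm above the table. The wheel is a five-sided prism, 34 mm wide along y (32 mm gap to the next wheel): five flat faces 24 mm from the axle with 1 to 5 black dots, and on the corners between them five ribs, 7 mm thick and full width, tips 46 mm from the axle. Pushing a rib over the top rolls the wheel.
- wheel_middle (a joint): Angle of the middle wheel, rad, endless both ways. 0: one-dot face on top. It grows as the wheel's top rolls away from the robot (case +x); each 1.2566 brings up the face with one more dot (5 dots at 5.0265, 1 again at 6.2832); values repeat every 6.2832 and may be negative. A click holds each face (5 to 7 N on a rib tip breaks it); past half-way the wheel springs on to the next face.
- middle_code_face (a point): Centre of the two-dot face of the middle wheel, the one wanted on top; 24 mm from the axle, it turns with the wheel. The number set is the face lying level on top, 104 mm above the table; the ribs beside it then lean 36 degrees to the near and far side, tips at x = -27 and +27 mm, 117 mm above the table.
- right_axle (a point): Centre of the right code wheel, on its axle (level, along the case's y), 80 mm above the table. The wheel is a five-sided prism, 34 mm wide along y (32 mm gap to the next wheel): five flat faces 24 mm from the axle with 1 to 5 black dots, and on the corners between them five ribs, 7 mm thick and full width, tips 46 mm from the axle. Pushing a rib over the top rolls the wheel.
- wheel_right (a joint): Angle of the right wheel, rad, endless both ways. 0: one-dot face on top. It grows as the wheel's top rolls away from the robot (case +x); each 1.2566 brings up the face with one more dot (5 dots at 5.0265, 1 again at 6.2832); values repeat every 6.2832 and may be negative. A click holds each face (5 to 7 N on a rib tip breaks it); past half-way the wheel springs on to the next face.
- right_code_face (a point): Centre of the five-dot face of the right wheel, the one wanted on top; 24 mm from the axle, it turns with the wheel. The number set is the face lying level on top, 104 mm above the table; the ribs beside it then lean 36 degrees to the near and far side, tips at x = -27 and +27 mm, 117 mm above the table.
- bolt_cap (a joint): Height of the bolt cap above its pushed-in position, m: 0 pushed in, 0.028 fully up at its stop. It slides straight up; a click holds it at either end (about 14 N to pull it out of the lower one; past half-way, 14 mm, it springs on towards the other end).
- bolt_cap_grip (a point): Grip point on the axis of the bolt cap, an upright metal cylinder with a black rubber band, 32 mm in diameter and 50 mm tall, standing on the case top. Pushed in, its top is 128 mm and this point 109 mm above the table (19 mm below its top). It moves up with the cap.
- badge_tray: Bystander: loose grey tray of button badges, 200 x 260 x 45 mm, on the table to the left of the case. Origin at the centre of its underside.
- beaker: Bystander: white cup 72 mm in diameter, 90 mm tall, to the right of the case. Origin at the centre of its underside.
- dispenser: Bystander: closed clear bottle 64 mm in diameter, 150 mm tall, to the right of the case. Origin at the centre of its underside.

How it is judged:
On the way, in this order (a step that is already met when the one before it is completed fails the run):
1. all three wheels show the code 4-2-5 while the bolt cap is still pushed in (x of left_code_face in the frame of case between -0.004 and 0.004 m and z of each of left_code_face, middle_code_face, right_code_face in the frame of case above 0.1 m and x of middle_code_face in the frame of case between -0.004 and 0.004 m and x of right_code_face in the frame of case between -0.004 and 0.004 m and value of joint bolt_cap below 0.006 m), for 0.2 s.
2. the bolt cap is pulled up (value of joint bolt_cap above 0.024 m), for 0.2 s.
At the end, for the whole second after the job is handed in: The left, middle and right wheels rest with their 4-, 2- and 5-dot faces on top (face centre within 4 mm of straight above the axle, about 9.5 degrees), and the bolt cap is up by more than 24 mm of its 28 mm; nothing is held (x of left_code_face in the frame of case between -0.004 and 0.004 m and z of each of left_code_face, middle_code_face, right_code_face in the frame of case above 0.1 m and x of middle_code_face in the frame of case between -0.004 and 0.004 m and x of right_code_face in the frame of case between -0.004 and 0.004 m and velocity of joint wheel_left between -0.2 and 0.2 rad/s and velocity of joint wheel_middle between -0.2 and 0.2 rad/s and velocity of joint wheel_right between -0.2 and 0.2 rad/s and value of joint bolt_cap above 0.024 m); the robot touches nothing.
It fails at once if a bystander (badge tray, bottle or cup) is moved by more than 15 mm (distance of any of badge_tray, dispenser, beaker from where it was at the start of the episode above 0.015 m).
It also fails if it takes over 61 s, if anything falls off the work surface, if the arm or the gripper's body presses on something with over 40 N, if the wrist force passes 120 N, or if a joint passes its speed limit or range.

### The arm

A 6-joint arm with a two-finger parallel gripper is mounted at the origin on the work surface. World frame = base frame: x ahead of the robot, y to its left, z up, the work surface at z = 0. Lengths are in m, angles in rad, forces in N, time in s.
With the tool pointing down it reaches from about 0.275 to 0.975 m from the base axis. Payload 8.4 kg.
Tool frame: the origin (TCP) lies at the centre of the arm's flange, where the gripper is bolted on; the fingertips stand 190 mm ahead of it and the grasp point (between the pads) lies 171 mm ahead of it; z points along the fingers, y is the direction in which the jaws open and shut (so a half turn about z gives the same grasp; the last joint's range is limited). The gripper opens to 92 mm and grips with 3 to 60 N. Pads are 20 mm wide; open, the fingers measure 128 mm over their backs; the gripper's body (75 mm by 189 mm) begins 69 mm behind the grasp point.
Start: joints at [1.288, 0.353, 1.633, -0, 1.155, -0.002], TCP at [0.173, 0.601, 0.405] pointing down, gripper open.
Joint ranges: [-2.63, 2.63], [-0.92, 2.1], [0.06, 2.66], [-1.3, 4.44], [0, 2.69], [-3.02, 3.02]. Speed limits (rad/s): [2.22, 2.22, 2.79, 3.14, 3.14, 3.14].

### API

Orientations are given as a unit quaternion [w, x, y, z].
In Python, from bench import bot gives the robot as it stands.
- The arm moves only by the tool play_rows, never from a script. Its argument "moves" is a list of rows, each an object with "jaw": the opening in per cent of the stroke, from 0 (shut) to 100 (fully open); "offset": the shift along the tool's x, y, z in m, a list of three; "turn": the turn, a rotation vector about the tool's x, y, z in degrees, a list of three. A call has 1 to 8 rows; each row shifts and turns the pose as measured when the row begins, along the tool's axes as they then stand; what a row does not reach is not made up. A row lasts 1/10 s, in which the tool goes at most 50 mm and 8.59 degrees, less where a joint would pass 70% of its speed; a pose out of reach is approached as far as the arm can. A call is refused whole if a number of a shift passes 0.05 or a number of a turn 8.59, either way. A call with a gripper value outside its range is refused whole. The fingers move at their own pace and stop on an object; the grip force is fixed at half the most. Time passes only in rows, so rows that do not move let the fingers close. It gives the time, the measured TCP pose, the force and the opening at its end, in the units of the state.
- bot.sense(): the state, without advancing time (a new reading comes with each control period).
- bot.get_image(name): name is "scene" or "top"; returns a dict with "image" (384x512x3 uint8, blue, green, red), "mtx" (3x3 intrinsics, pixels), "R" (3x3) and "t" (3): a world point X has camera coordinates R X + t. Camera axes: x right, y down, z forward; pixel columns grow to the right and rows downward; lengths in m; the calibration is good to about 2 mm. A picture is of the moment at which its call begins. There is no depth.
- bot.close_job(): hands the job in, once; it reports no verdict.
The state is a dict: "t": time; "joint_pos": joint angles; "joint_velocities": joint speeds; "tau": joint torques, N m; "tool_pos": TCP position; "tool_rot": TCP orientation; "contact_force": force on the tool from outside, world axes, zero at the start; "wrist_torque": the same for the moment, N m; "finger_gap": finger opening in m.
Only numpy, scipy, OpenCV 4.12 (cv2) and the standard library are available. Lean on these libraries where they do the work, as an engineer would, in place of code of your own. Each camera call takes 0.05 s, during which the arm holds its last target.

## Working session

There is one attempt and no reset: what is moved stays moved. The work goes in short steps, Python scripts to look and compute and a tool call to move; the robot and the scene stay as the last step left them, time stands still between calls to the robot, and variables do not carry over. Pictures are saved under pics/ and viewed, and the job is handed in when it is done.

Besides the shell and the picture viewer there is one more tool, called after "Emit:" as name(argument=value, ...) on one line, values as JSON. play_rows: Moves the arm, as the interface text tells. Its arguments: {"type":"object","properties":{"moves":{"type":"array"}},"required":["moves"]}

```bash
mkdir -p pics
python3 - <<'E'
from bench import bot
import cv2
s=bot.sense();print(s)
for n in("scene","top"):
    d=bot.get_image(n);cv2.imwrite(f"pics/{n}0.png",d["image"]);print(n,d["mtx"],d["R"],d["t"])
E
```

```text
{'t': 0.0, 'joint_pos': array([ 1.28757070e+00,  3.53636438e-01,  1.63415714e+00,  7.28735473e-06,
        1.15519482e+00, -2.39270172e-03]), 'joint_velocities': array([-0.00140131,  0.00127801, -0.00098681, -0.00011157,  0.00098931,
        0.00012619]), 'tau': array([ 3.62883846e-03, -5.93826020e+01, -3.34212792e+01,  6.99779461e-02,
        2.33755982e-02, -1.14062259e-04]), 'tool_pos': array([0.17314849, 0.60028157, 0.40396098]), 'tool_rot': array([-1.02622562e-04,  1.39956916e-01,  9.90157348e-01, -6.90292784e-04]), 'contact_force': array([-0.35500568, -0.10742015, -0.00856697]), 'wrist_torque': array([ 0.02585166, -0.02259558, -0.01882197]), 'finger_gap': 0.09218030252603338}
scene [[407.41677402   0.         256.22563151]
 [  0.         407.41677402 192.05717339]
 [  0.           0.           1.        ]] [[-0.79877531  0.60160894 -0.0049685 ]
 [ 0.47739051  0.62877746 -0.61378922]
 [-0.366137   -0.49265159 -0.78945431]] [ 0.42944245 -0.21732571  1.63268632]
top [[350.10876118   0.         257.57677575]
 [  0.         350.10876118 182.9036758 ]
 [  0.           0.           1.        ]] [[-0.06734783 -0.99772889 -0.00115123]
 [-0.97305184  0.06593705 -0.22095799]
 [ 0.22053208 -0.01376083 -0.97528265]] [0.04629214 0.55474352 1.03163174]
```

View pics/scene0.png

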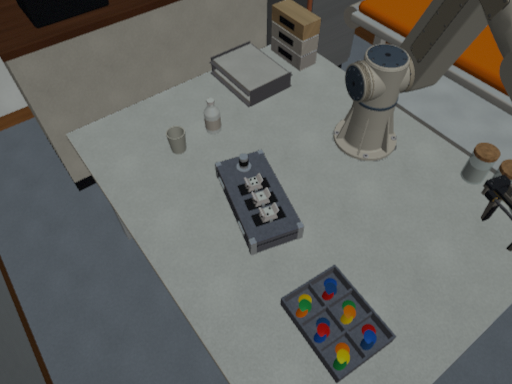

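View pics/top0.png

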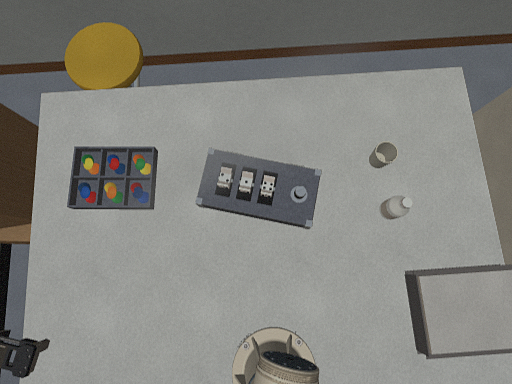

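The scene view shows the case around (258,200), with the bolt cap near (243,162). In the top view the case is at about (259,188), the wheels at (226,178), (246,183) and (268,188), and the cap at (299,194). The tray is on the left, the cup and bottle on the right. I'll zoom in next.

Run:
```python
import cv2,numpy as np
a=cv2.imread("pics/top0.png")[145:230,190:326]
b=cv2.imread("pics/scene0.png")[145:255,205:310]
cv2.imwrite("pics/tz.png",cv2.resize(a,None,fx=5.8,fy=5.8,interpolation=cv2.INTER_CUBIC))
cv2.imwrite("pics/sz.png",cv2.resize(b,None,fx=5.4,fy=5.4,interpolation=cv2.INTER_CUBIC))
```

```text
(no output)
```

View pics/tz.png

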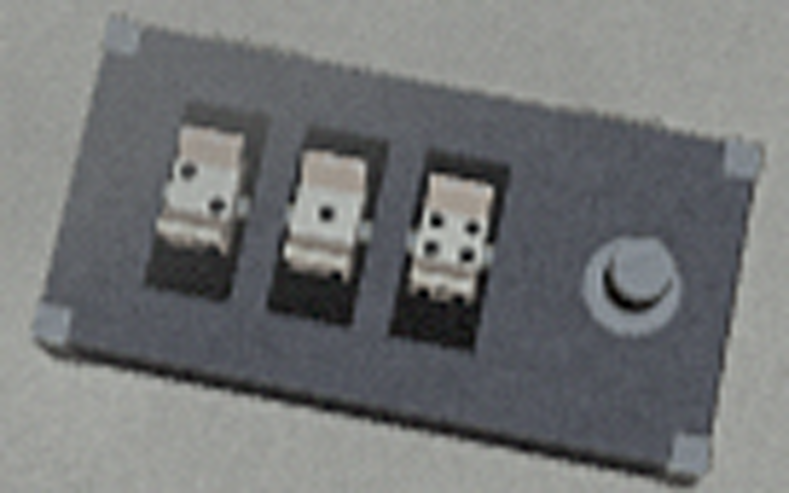

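View pics/sz.png

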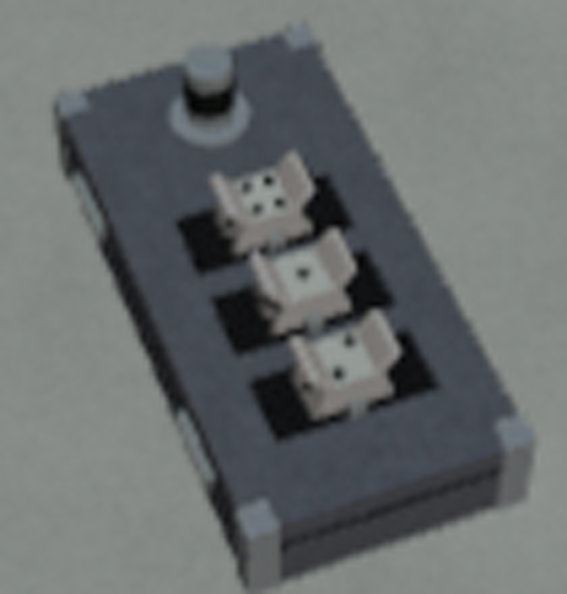

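Zoomed in, the left wheel shows 2 dots, the middle 1 and the right 4. So the left needs +2 steps, and the middle and right +1 each, all away from the robot. Next I'll work out the case pose.

```bash
cat > h.py <<'E'
import numpy as np,cv2
from scipy.spatial.transform import Rotation as Ro
CAM={"scene":(np.array([[407.41677402,0,256.22563151],[0,407.41677402,192.05717339],[0,0,1]]),np.array([[-0.79877531,0.60160894,-0.0049685],[0.47739051,0.62877746,-0.61378922],[-0.366137,-0.49265159,-0.78945431]]),np.array([0.42944245,-0.21732571,1.63268632])),
"top":(np.array([[350.10876118,0,257.57677575],[0,350.10876118,182.9036758],[0,0,1]]),np.array([[-0.06734783,-0.99772889,-0.00115123],[-0.97305184,0.06593705,-0.22095799],[0.22053208,-0.01376083,-0.97528265]]),np.array([0.04629214,0.55474352,1.03163174]))}
def plane(c,u,v,z):
    K,R,t=CAM[c]; d=R.T@np.linalg.inv(K)@[u,v,1]; o=-R.T@t
    return o+d*(z-o[2])/d[2]
def proj(c,X):
    K,R,t=CAM[c]; p=K@(R@np.asarray(X,float)+t); return p[:2]/p[2]
E
python3 - <<'E'
from h import *
T=lambda X,Y:(190+(X+.5)/5.8-.5,145+(Y+.5)/5.8-.5)
S=lambda X,Y:(205+(X+.5)/5.4-.5,145+(Y+.5)/5.4-.5)
# case-frame xy, z, cam, px
f=[((.09,.18),.075,"top",T(110,17)),((.09,-.18),.075,"top",T(765,145)),((-.09,-.18),.075,"top",T(707,470)),((-.09,.18),.075,"top",T(33,335)),
((0,-.125),.128,"top",T(642,268)),((0,-.125),.128,"scene",S(209,58)),
((0,.105),.104,"top",T(203,189)),((0,.039),.104,"top",T(327,214)),((0,-.027),.104,"top",T(453,238)),
((0,.105),.104,"scene",S(344,357)),((0,.039),.104,"scene",S(303,273)),((0,-.027),.104,"scene",S(264,195)),
((.09,.18),.075,"scene",S(245,520)),((-.09,.18),.075,"scene",S(530,435)),((.09,-.18),.075,"scene",S(57,105)),((-.09,-.18),.075,"scene",S(300,28))]
A=np.array([a[0] for a in f]);W=np.array([plane(c,*p,z)[:2] for _,z,c,p in f])
def fit(A,W):
    a=A-A.mean(0);w=W-W.mean(0);th=np.arctan2((a[:,0]*w[:,1]-a[:,1]*w[:,0]).sum(),(a*w).sum())
    R=np.array([[np.cos(th),-np.sin(th)],[np.sin(th),np.cos(th)]]);return th,R,W.mean(0)-R@A.mean(0)
for nm,i in(("all",range(16)),("wheels/cap",range(4,12)),("top",[0,1,2,3,4,6,7,8]),("scene",[5,9,10,11,12,13,14,15])):
    i=list(i);th,R,t=fit(A[i],W[i]);print(nm,th,t,np.abs(W[i]-A[i]@R.T-t).max(0)*1e3)
    for y in(.105,.039,-.027,-.125):print((R@[0,y]+t).round(4),end=' ')
    print()
E
```

```text
all -0.26867675031576654 [0.54316774 0.00625096] [5.32885958 8.89956689]
[0.571  0.1075] [0.5535 0.0439] [ 0.536  -0.0198] [ 0.51   -0.1143] 
wheels/cap -0.2767485642428165 [0.54236698 0.00644603] [2.10124331 0.98948069]
[0.5711 0.1075] [0.553 0.044] [ 0.535  -0.0195] [ 0.5082 -0.1138] 
top -0.26884057638600195 [0.5440681  0.00597728] [2.03672777 1.59840808]
[0.572  0.1072] [0.5544 0.0436] [ 0.5369 -0.0201] [ 0.5109 -0.1145] 
scene -0.26850906069287983 [0.54226738 0.00652463] [5.29383638 8.70272377]
[0.5701 0.1078] [0.5526 0.0441] [ 0.5351 -0.0195] [ 0.5091 -0.114 ]
```

```bash
cat >> h.py <<'E'
TH=-.272; C=np.array([.543,.0062])
def q2R(q): return Ro.from_quat([q[1],q[2],q[3],q[0]]).as_matrix()
def st():
    from bench import bot
    s=bot.sense();R=q2R(s["tool_rot"]);p=s["tool_pos"];RC=np.array([[np.cos(TH),-np.sin(TH)],[np.sin(TH),np.cos(TH)]])
    tip=p+R[:,2]*.19
    print("t",s["t"],"tip case xy",(RC.T@(tip[:2]-C)).round(4),"tip z",tip[2].round(4),"yaw",np.arctan2(-R[0,1],R[1,1]).round(4),"F",s["contact_force"].round(1),"gap",round(s["finger_gap"],4))
    return s,R,p,RC
def to(x,y,z):
    s,R,p,RC=st();w=np.r_[C+RC@[x,y],z]-(p+R[:,2]*.19);print("target",(x,y,z),"tool offset",(R.T@w).round(4))
E
python3 -c "
from h import *
to(-.065,.105,.16)
for n,z,p in(('cup',.09,(386,153)),('bottle',.15,(406,202))):print(n,plane('top',*p,z))"
```

```text
t 0.1 tip case xy [-0.5159  0.4727] tip z 0.214 yaw -0.2808 F [-0.1 -0.9  0. ] gap 0.0917
target (-0.065, 0.105, 0.16) tool offset [-0.4541 -0.3636  0.0545]
cup [ 0.61822714 -0.39456129  0.09      ]
bottle [ 0.45303661 -0.40535784  0.15      ]
```

Emit:
play_rows(moves=[{"jaw":0,"offset":[-0.038,-0.03,0],"turn":[0,0,0]},{"jaw":0,"offset":[-0.038,-0.03,0],"turn":[0,0,0]},{"jaw":0,"offset":[-0.038,-0.03,0],"turn":[0,0,0]},{"jaw":0,"offset":[-0.038,-0.03,0],"turn":[0,0,0]},{"jaw":0,"offset":[-0.038,-0.03,0],"turn":[0,0,0]},{"jaw":0,"offset":[-0.038,-0.03,0],"turn":[0,0,0]},{"jaw":0,"offset":[-0.038,-0.03,0],"turn":[0,0,0]},{"jaw":0,"offset":[-0.038,-0.03,0],"turn":[0,0,0]}])

```text
t: 0.9
tool_pos: [0.4021, 0.2791, 0.4015]
tool_rot: [-0.001, 0.135, 0.991, -0.001]
contact_force: [0.6, 1.0, -0.0]
finger_gap: 0.0299
```

```bash
python3 -c "
from h import *
to(-.065,.105,.16)"
```

```text
t 0.9 tip case xy [-0.2093  0.2246] tip z 0.2115 yaw -0.2713 F [ 0.6  1.  -0. ] gap 0.0299
target (-0.065, 0.105, 0.16) tool offset [-0.1443 -0.1196  0.0516]
```

Emit:
play_rows(moves=[{"jaw":0,"offset":[-0.035,-0.03,0.01],"turn":[0,0,0]},{"jaw":0,"offset":[-0.035,-0.03,0.01],"turn":[0,0,0]},{"jaw":0,"offset":[-0.03,-0.025,0.01],"turn":[0,0,0]},{"jaw":0,"offset":[-0.02,-0.018,0.01],"turn":[0,0,0]},{"jaw":0,"offset":[0,0,0],"turn":[0,0,0]},{"jaw":0,"offset":[0,0,0],"turn":[0,0,0]}])

```text
t: 1.5
tool_pos: [0.4949, 0.1367, 0.36]
tool_rot: [-0.0, 0.139, 0.99, -0.001]
contact_force: [0.8, -0.3, 0.6]
finger_gap: 0.0002
```

```bash
python3 -c "
from h import *
to(-.065,.105,.11)"
```

```text
t 1.5 tip case xy [-0.0816  0.1124] tip z 0.17 yaw -0.2783 F [ 0.8 -0.3  0.6] gap 0.0002
target (-0.065, 0.105, 0.11) tool offset [-0.0167 -0.0071  0.06  ]
```

Emit:
play_rows(moves=[{"jaw":0,"offset":[-0.006,-0.004,0.025],"turn":[0,0,0]},{"jaw":0,"offset":[-0.006,-0.004,0.025],"turn":[0,0,0]},{"jaw":0,"offset":[0,0,0.01],"turn":[0,0,0]},{"jaw":0,"offset":[0,0,0],"turn":[0,0,0]},{"jaw":0,"offset":[0,0,0],"turn":[0,0,0]}])

```text
t: 2.0
tool_pos: [0.503, 0.1298, 0.3007]
tool_rot: [0.0, 0.137, 0.991, 0.0]
contact_force: [0.1, -0.6, -0.5]
finger_gap: -0.0001
```

Run:
```python
from h import *
to(0,.105,.11)
from bench import bot
import cv2
d=bot.get_image("scene")["image"][110:260,190:340];cv2.imwrite("pics/s1.png",cv2.resize(d,None,fx=4,fy=4,interpolation=2))
```

```text
t 2.0 tip case xy [-0.0717  0.1083] tip z 0.1107 yaw -0.2747 F [ 0.1 -0.6 -0.5] gap -0.0001
target (0, 0.105, 0.11) tool offset [-0.0717 -0.0031  0.0007]
```

View pics/s1.png

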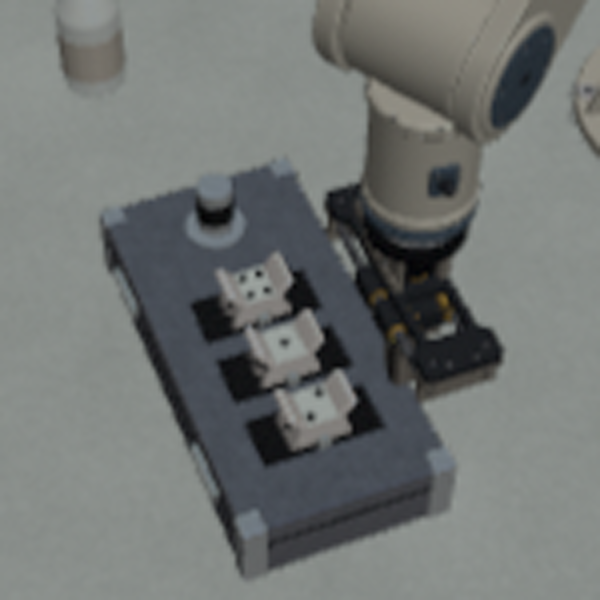

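Run:
```python
from h import *
s,R,p,RC=st()
for d in(.0,.1,.171,.19):
    X=p+R[:,2]*d;print(d,X.round(3),((proj("scene",X)-[190,110])*4).round(),proj("top",X).round())
from bench import bot
d=bot.get_image("top")["image"][130:280,170:340];cv2.imwrite("pics/t1.png",cv2.resize(d,None,fx=4,fy=4,interpolation=2))
```

```text
t 2.05 tip case xy [-0.0716  0.1084] tip z 0.1109 yaw -0.2747 F [-0.2 -0.2 -0.9] gap 0.0006
0.0 [0.503 0.13  0.301] [413. 214.] [209. 186.]
0.1 [0.503 0.13  0.201] [404. 303.] [214. 194.]
0.171 [0.503 0.13  0.13 ] [398. 360.] [217. 198.]
0.19 [0.503 0.13  0.111] [397. 374.] [218. 200.]
```

View pics/t1.png

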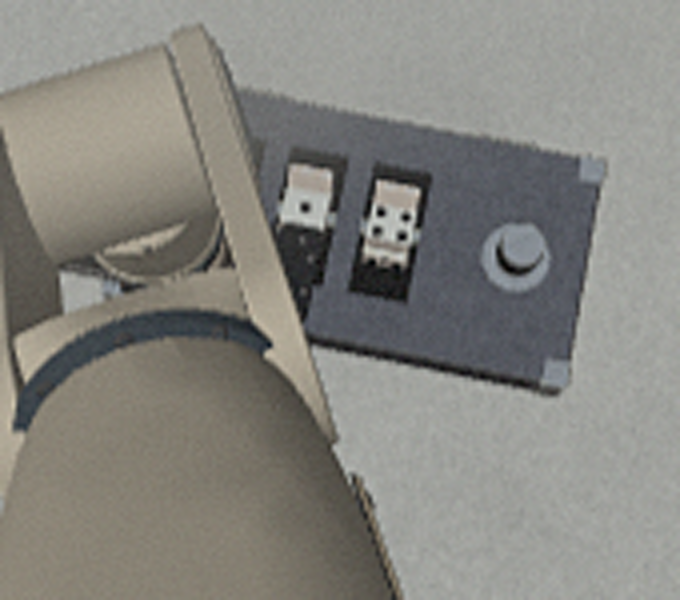

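The picture agrees with the calculation: the fingertips are near (397,374) in the scene crop, just on the near side of the left wheel. Now I'll push.

Emit:
play_rows(moves=[{"jaw":0,"offset":[-0.015,-0.003,0],"turn":[0,0,0]},{"jaw":0,"offset":[-0.015,0,0],"turn":[0,0,0]},{"jaw":0,"offset":[-0.012,0,0],"turn":[0,0,0]},{"jaw":0,"offset":[-0.012,0,0],"turn":[0,0,0]},{"jaw":0,"offset":[-0.012,0,0],"turn":[0,0,0]},{"jaw":0,"offset":[0,0,0],"turn":[0,0,0]}])

```text
t: 2.7
tool_pos: [0.57, 0.1077, 0.3044]
tool_rot: [-0.002, 0.138, 0.99, 0.001]
contact_force: [0.3, -1.2, 0.8]
finger_gap: 0.0004
```

```bash
python3 -c "
from h import *
to(0,.105,.11)"
```

```text
t 2.7 tip case xy [-0.0022  0.1053] tip z 0.1144 yaw -0.2761 F [ 0.3 -1.2  0.8] gap 0.0004
target (0, 0.105, 0.11) tool offset [-0.0023 -0.0003  0.0044]
```

Emit:
play_rows(moves=[{"jaw":0,"offset":[0,0,-0.02],"turn":[0,0,0]},{"jaw":0,"offset":[0,0,-0.025],"turn":[0,0,0]},{"jaw":0,"offset":[0.03,0,0],"turn":[0,0,0]},{"jaw":0,"offset":[0.03,0,0],"turn":[0,0,0]},{"jaw":0,"offset":[0.008,0,0.02],"turn":[0,0,0]},{"jaw":0,"offset":[0,0,0.02],"turn":[0,0,0]},{"jaw":0,"offset":[0,0,0],"turn":[0,0,0]},{"jaw":0,"offset":[0,0,0],"turn":[0,0,0]}])

```text
t: 3.5
tool_pos: [0.5073, 0.1248, 0.3126]
tool_rot: [0.001, 0.14, 0.99, 0.002]
contact_force: [-0.8, 0.2, 0.0]
finger_gap: 0.0004
```

Run:
```python
from h import *
to(0,.105,.11)
from bench import bot
d=bot.get_image("scene")["image"][140:250,200:310];cv2.imwrite("pics/s2.png",cv2.resize(d,None,fx=5,fy=5,interpolation=2))
```

```text
t 3.5 tip case xy [-0.0658  0.1055] tip z 0.1226 yaw -0.28 F [-0.8  0.2  0. ] gap 0.0004
target (0, 0.105, 0.11) tool offset [-0.0658 -0.      0.0128]
```

View pics/s2.png

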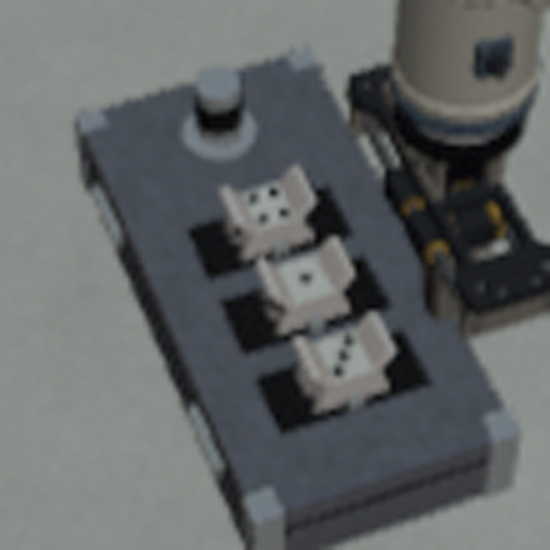

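The left wheel at (345,350) now shows 3 dots. I'll push it one more step.

Emit:
play_rows(moves=[{"jaw":0,"offset":[0,0,0.013],"turn":[0,0,0.3]},{"jaw":0,"offset":[-0.01,0,0.002],"turn":[0,0,0]},{"jaw":0,"offset":[-0.015,0,0],"turn":[0,0,0]},{"jaw":0,"offset":[-0.012,0,0],"turn":[0,0,0]},{"jaw":0,"offset":[-0.012,0,0],"turn":[0,0,0]},{"jaw":0,"offset":[-0.012,0,0],"turn":[0,0,0]},{"jaw":0,"offset":[0,0,0],"turn":[0,0,0]},{"jaw":0,"offset":[0,0,0],"turn":[0,0,0]}])

```text
t: 4.35
tool_pos: [0.5713, 0.1058, 0.2982]
tool_rot: [-0.002, 0.144, 0.99, 0.002]
contact_force: [0.5, -0.4, 0.1]
finger_gap: 0.0007
```

```bash
python3 -c "
from h import *
to(0,.105,.11)"
```

```text
t 4.35 tip case xy [-0.0005  0.1043] tip z 0.1082 yaw -0.2886 F [ 0.5 -0.4  0.1] gap 0.0007
target (0, 0.105, 0.11) tool offset [-0.0005  0.0007 -0.0018]
```

Emit:
play_rows(moves=[{"jaw":0,"offset":[0,0,-0.025],"turn":[0,0,0]},{"jaw":0,"offset":[0,0,-0.025],"turn":[0,0,0]},{"jaw":0,"offset":[0.033,-0.02,0],"turn":[0,0,-0.5]},{"jaw":0,"offset":[0.033,-0.02,0],"turn":[0,0,-0.5]},{"jaw":0,"offset":[0,-0.025,0.02],"turn":[0,0,0]},{"jaw":0,"offset":[0,0,0.02],"turn":[0,0,0]},{"jaw":0,"offset":[0,0,0],"turn":[0,0,0]},{"jaw":0,"offset":[0,0,0],"turn":[0,0,0]}])

```text
t: 5.15
tool_pos: [0.4884, 0.0602, 0.3107]
tool_rot: [0.0, 0.134, 0.991, 0.003]
contact_force: [-1.2, -1.2, 0.6]
finger_gap: 0.0006
```

Run:
```python
from h import *
to(-.065,.039,.11)
from bench import bot
d=bot.get_image("scene")["image"][140:250,200:310];cv2.imwrite("pics/s3.png",cv2.resize(d,None,fx=5,fy=5,interpolation=2))
```

```text
t 5.15 tip case xy [-0.0671  0.0384] tip z 0.1207 yaw -0.2697 F [-1.2 -1.2  0.6] gap 0.0006
target (-0.065, 0.039, 0.11) tool offset [-0.0021  0.0005  0.0107]
```

View pics/s3.png

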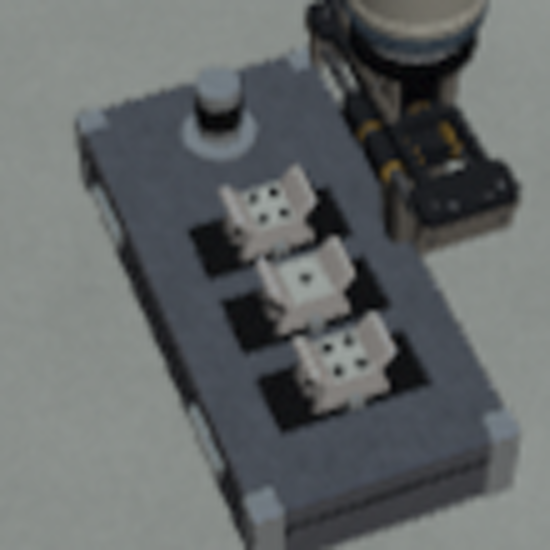

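The left wheel at (345,352) shows 4 dots. The middle wheel still shows 1 and the right 4. I'll push the middle wheel.

Emit:
play_rows(moves=[{"jaw":0,"offset":[0,0,0.011],"turn":[0,0,0]},{"jaw":0,"offset":[-0.011,0,0.002],"turn":[0,0,0]},{"jaw":0,"offset":[-0.015,0,0],"turn":[0,0,0]},{"jaw":0,"offset":[-0.013,0,0],"turn":[0,0,0]},{"jaw":0,"offset":[-0.012,0,0],"turn":[0,0,0]},{"jaw":0,"offset":[-0.012,0,0],"turn":[0,0,0]},{"jaw":0,"offset":[0,0,0],"turn":[0,0,0]},{"jaw":0,"offset":[0,0,0],"turn":[0,0,0]}])

```text
t: 6.0
tool_pos: [0.5546, 0.0435, 0.2977]
tool_rot: [-0.004, 0.134, 0.991, 0.003]
contact_force: [-0.3, 0.1, -0.0]
finger_gap: 0.0005
```

```bash
python3 -c "
from h import *
to(0,.039,.11)"
```

```text
t 6.0 tip case xy [-0.0006  0.0399] tip z 0.1077 yaw -0.2691 F [-0.3  0.1 -0. ] gap 0.0005
target (0, 0.039, 0.11) tool offset [-0.0006 -0.0009 -0.0023]
```

Emit:
play_rows(moves=[{"jaw":0,"offset":[0,0,-0.025],"turn":[0,0,0]},{"jaw":0,"offset":[0,0,-0.025],"turn":[0,0,0]},{"jaw":0,"offset":[0.033,-0.02,0],"turn":[0,0,0]},{"jaw":0,"offset":[0.033,-0.02,0],"turn":[0,0,0]},{"jaw":0,"offset":[0,-0.026,0.02],"turn":[0,0,0]},{"jaw":0,"offset":[0,0,0.022],"turn":[0,0,0]},{"jaw":0,"offset":[0,0,0],"turn":[0,0,0]},{"jaw":0,"offset":[0,0,0],"turn":[0,0,0]}])

```text
t: 6.8
tool_pos: [0.4722, -0.0038, 0.3086]
tool_rot: [-0.001, 0.133, 0.991, 0.003]
contact_force: [-0.0, -0.2, -0.4]
finger_gap: 0.0004
```

Run:
```python
from h import *
to(-.065,-.027,.11)
from bench import bot
d=bot.get_image("scene")["image"][140:250,200:310];cv2.imwrite("pics/s4.png",cv2.resize(d,None,fx=5,fy=5,interpolation=2))
```

```text
t 6.8 tip case xy [-0.066  -0.0275] tip z 0.1186 yaw -0.2678 F [-0.  -0.2 -0.4] gap 0.0004
target (-0.065, -0.027, 0.11) tool offset [-0.001   0.0004  0.0086]
```

View pics/s4.png

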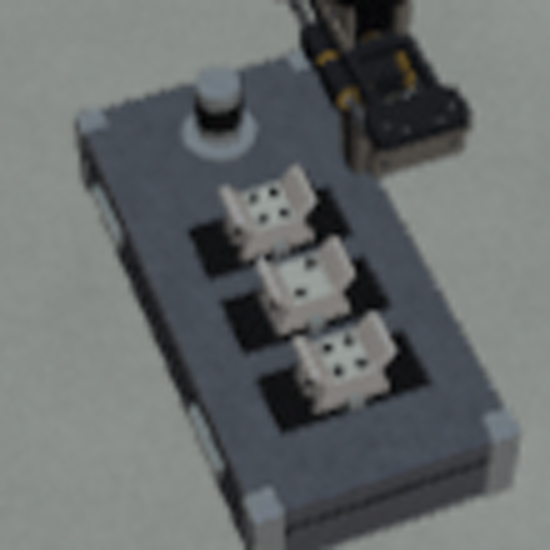

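The middle wheel at (306,277) now shows 2 dots. The right wheel is next.

Emit:
play_rows(moves=[{"jaw":0,"offset":[0,0,0.009],"turn":[0,0,0]},{"jaw":0,"offset":[-0.011,0,0.002],"turn":[0,0,0]},{"jaw":0,"offset":[-0.015,0,0],"turn":[0,0,0]},{"jaw":0,"offset":[-0.013,0,0],"turn":[0,0,0]},{"jaw":0,"offset":[-0.012,0,0],"turn":[0,0,0]},{"jaw":0,"offset":[-0.012,0,0],"turn":[0,0,0]},{"jaw":0,"offset":[0,0,0],"turn":[0,0,0]},{"jaw":0,"offset":[0,0,0],"turn":[0,0,0]}])

```text
t: 7.65
tool_pos: [0.5385, -0.0202, 0.2977]
tool_rot: [-0.006, 0.133, 0.991, 0.004]
contact_force: [0.7, 0.0, -0.0]
finger_gap: 0.0007
```

```bash
python3 -c "
from h import *
to(0,-.027,.11)"
```

```text
t 7.65 tip case xy [ 0.0005 -0.0256] tip z 0.1077 yaw -0.2661 F [ 0.7  0.  -0. ] gap 0.0007
target (0, -0.027, 0.11) tool offset [ 0.0005 -0.0014 -0.0023]
```

Emit:
play_rows(moves=[{"jaw":0,"offset":[0,0,-0.025],"turn":[0,0,0]},{"jaw":0,"offset":[0,0,-0.03],"turn":[0,0,0]},{"jaw":100,"offset":[0,-0.03,-0.005],"turn":[0,0,0]},{"jaw":100,"offset":[0,-0.03,0],"turn":[0,0,0]},{"jaw":100,"offset":[0,-0.03,0],"turn":[0,0,0]},{"jaw":100,"offset":[0,0,0],"turn":[0,0,0]},{"jaw":100,"offset":[0,0,0],"turn":[0,0,0]},{"jaw":100,"offset":[0,0,0],"turn":[0,0,0]}])

```text
t: 8.45
tool_pos: [0.5158, -0.1094, 0.3602]
tool_rot: [-0.004, 0.132, 0.991, 0.003]
contact_force: [0.2, 0.1, -0.5]
finger_gap: 0.0468
```

Run:
```python
from h import *
to(0,-.125,.09); s,R,p,_=st(); print(R.round(4))
from bench import bot
d=bot.get_image("scene")["image"][140:250,200:310];cv2.imwrite("pics/s5.png",cv2.resize(d,None,fx=5,fy=5,interpolation=2))
d=bot.get_image("top")["image"][120:250,180:340];cv2.imwrite("pics/t5.png",cv2.resize(d,None,fx=4.6,fy=4.6,interpolation=2))
```

```text
t 8.45 tip case xy [ 0.0033 -0.1176] tip z 0.1702 yaw -0.2644 F [ 0.2  0.1 -0.5] gap 0.0468
target (0, -0.125, 0.09) tool offset [ 0.0028 -0.0078  0.0802]
t 8.45 tip case xy [ 0.0033 -0.1176] tip z 0.1702 yaw -0.2644 F [ 0.2  0.1 -0.5] gap 0.0468
[[-0.9652  0.2613 -0.0062]
 [ 0.2613  0.9652  0.0074]
 [ 0.0079  0.0055 -1.    ]]
```

View pics/s5.png

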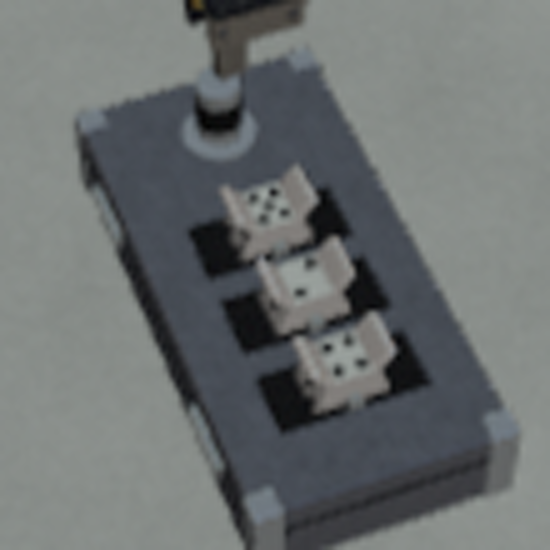

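View pics/t5.png

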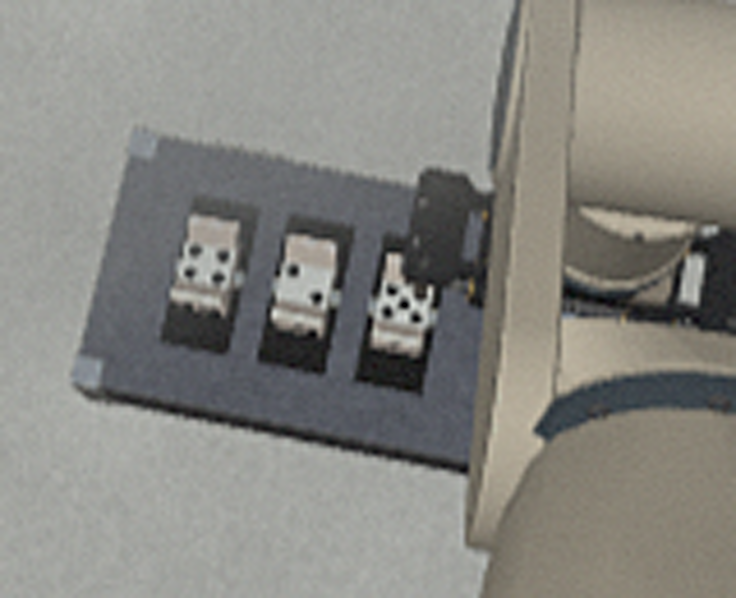

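The code now reads 4-2-5, left to right in the robot's view, and the cap is still down. I'll finish opening the gripper and centre it over the cap.

Emit:
play_rows(moves=[{"jaw":100,"offset":[-0.003,-0.008,0],"turn":[0,0,0]},{"jaw":100,"offset":[0,0,0],"turn":[0,0,0]},{"jaw":100,"offset":[0,0,0],"turn":[0,0,0]},{"jaw":100,"offset":[0,0,0],"turn":[0,0,0]},{"jaw":100,"offset":[0,0,0],"turn":[0,0,0]}])

```text
t: 9.05
tool_pos: [0.5174, -0.1166, 0.3597]
tool_rot: [-0.004, 0.13, 0.991, 0.003]
contact_force: [0.2, -0.0, 0.5]
finger_gap: 0.0916
```

Run:
```python
from h import *
to(0,-.125,.09)
```

```text
t 9.05 tip case xy [ 0.0067 -0.1241] tip z 0.1697 yaw -0.2611 F [ 0.2 -0.   0.5] gap 0.0916
target (0, -0.125, 0.09) tool offset [ 0.006  -0.0013  0.0798]
```

Emit:
play_rows(moves=[{"jaw":100,"offset":[0.006,-0.001,0.02],"turn":[0,0,0.6]},{"jaw":100,"offset":[0,0,0.025],"turn":[0,0,0]},{"jaw":100,"offset":[0,0,0.015],"turn":[0,0,0]},{"jaw":100,"offset":[0,0,0.012],"turn":[0,0,0]},{"jaw":100,"offset":[0,0,0],"turn":[0,0,0]},{"jaw":100,"offset":[0,0,0],"turn":[0,0,0]}])

```text
t: 9.65
tool_pos: [0.5115, -0.1153, 0.2865]
tool_rot: [-0.002, 0.135, 0.991, 0.003]
contact_force: [-0.2, 0.0, 0.3]
finger_gap: 0.0918
```

Run:
```python
from h import *
to(0,-.125,.09)
from bench import bot
d=bot.get_image("scene")["image"][140:250,200:310];cv2.imwrite("pics/s6.png",cv2.resize(d,None,fx=5,fy=5,interpolation=2))
```

```text
t 9.65 tip case xy [ 0.0012 -0.1244] tip z 0.0965 yaw -0.2717 F [-0.2  0.   0.3] gap 0.0918
target (0, -0.125, 0.09) tool offset [ 0.0011 -0.0007  0.0065]
```

View pics/s6.png

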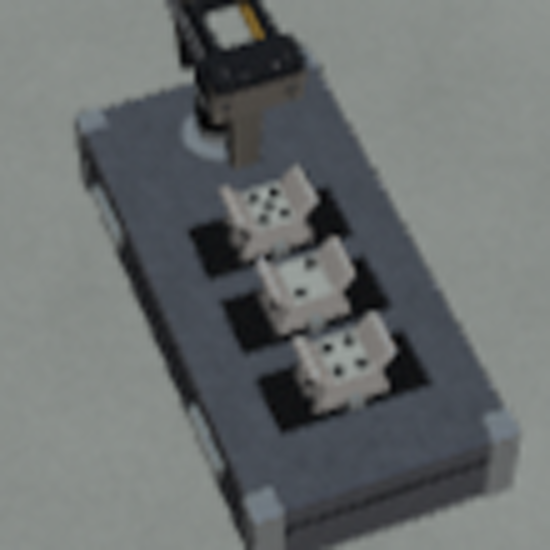

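The near finger, at about (245,150), is between the cap and the right wheel. I'll lower 6 mm and close.

Emit:
play_rows(moves=[{"jaw":100,"offset":[0.001,-0.001,0.006],"turn":[0,0,0]},{"jaw":25,"offset":[0,0,0],"turn":[0,0,0]},{"jaw":15,"offset":[0,0,0],"turn":[0,0,0]},{"jaw":10,"offset":[0,0,0],"turn":[0,0,0]},{"jaw":0,"offset":[0,0,0],"turn":[0,0,0]},{"jaw":0,"offset":[0,0,0],"turn":[0,0,0]},{"jaw":0,"offset":[0,0,0],"turn":[0,0,0]},{"jaw":0,"offset":[0,0,0],"turn":[0,0,0]}])

```text
t: 10.5
tool_pos: [0.511, -0.1162, 0.2826]
tool_rot: [-0.0, 0.135, 0.991, 0.003]
contact_force: [-0.4, 0.1, -0.2]
finger_gap: 0.0377
```

Run:
```python
from h import *
to(0,-.125,.09)
```

```text
t 10.5 tip case xy [ 0.0018 -0.1254] tip z 0.0926 yaw -0.2717 F [-0.4  0.1 -0.2] gap 0.0377
target (0, -0.125, 0.09) tool offset [0.0018 0.0004 0.0026]
```

Emit:
play_rows(moves=[{"jaw":0,"offset":[0,0,0.001],"turn":[0,0,0]},{"jaw":0,"offset":[0,0,0],"turn":[0,0,0]},{"jaw":0,"offset":[0,0,0],"turn":[0,0,0]},{"jaw":0,"offset":[0,0,0],"turn":[0,0,0]},{"jaw":0,"offset":[0,0,0],"turn":[0,0,0]}])

```text
t: 11.0
tool_pos: [0.5115, -0.1149, 0.2825]
tool_rot: [0.0, 0.136, 0.991, 0.005]
contact_force: [-0.6, 1.6, 1.6]
finger_gap: 0.0313
```

Run:
```python
from h import *
to(0,-.125,.12)
```

```text
t 11.0 tip case xy [ 0.002  -0.1233] tip z 0.0925 yaw -0.2725 F [-0.6  1.6  1.6] gap 0.0313
target (0, -0.125, 0.12) tool offset [ 0.002  -0.0014 -0.0275]
```

Emit:
play_rows(moves=[{"jaw":0,"offset":[0,0,-0.006],"turn":[0,0,0]},{"jaw":0,"offset":[0,0,-0.006],"turn":[0,0,0]},{"jaw":0,"offset":[0,0,-0.006],"turn":[0,0,0]}])

```text
t: 11.3
tool_pos: [0.5116, -0.115, 0.2995]
tool_rot: [-0.0, 0.136, 0.991, 0.005]
contact_force: [0.2, 1.0, 2.0]
finger_gap: 0.0313
```

Run:
```python
from h import *
to(0,-.125,.121)
```

```text
t 11.3 tip case xy [ 0.0019 -0.1233] tip z 0.1095 yaw -0.2728 F [0.2 1.  2. ] gap 0.0313
target (0, -0.125, 0.121) tool offset [ 0.0019 -0.0015 -0.0115]
```

Emit:
play_rows(moves=[{"jaw":0,"offset":[0,0,-0.005],"turn":[0,0,0]},{"jaw":0,"offset":[0,0,-0.004],"turn":[0,0,0]},{"jaw":0,"offset":[0,0,-0.003],"turn":[0,0,0]},{"jaw":0,"offset":[0,0,-0.002],"turn":[0,0,0]},{"jaw":0,"offset":[0,0,0],"turn":[0,0,0]}])

```text
t: 11.8
tool_pos: [0.511, -0.1149, 0.3114]
tool_rot: [-0.001, 0.136, 0.991, 0.005]
contact_force: [1.0, 0.5, 1.9]
finger_gap: 0.0314
```

Run:
```python
from h import *
st()
from bench import bot
d=bot.get_image("scene")["image"][140:250,200:310];cv2.imwrite("pics/s7.png",cv2.resize(d,None,fx=5,fy=5,interpolation=2))
```

```text
t 11.8 tip case xy [ 0.0012 -0.1233] tip z 0.1214 yaw -0.2734 F [1.  0.5 1.9] gap 0.0314
```

View pics/s7.png

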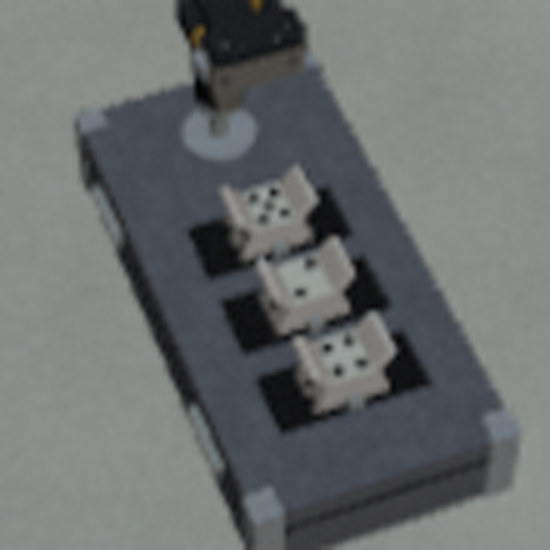

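The cap is up, with its shaft showing at (222,125), and the tool has risen 29 mm. I'll release and retreat upward.

Emit:
play_rows(moves=[{"jaw":0,"offset":[0,0,-0.001],"turn":[0,0,0]},{"jaw":60,"offset":[0,0,0],"turn":[0,0,0]},{"jaw":90,"offset":[0,0,0],"turn":[0,0,0]},{"jaw":90,"offset":[0,0,0],"turn":[0,0,0]},{"jaw":90,"offset":[0,0,0],"turn":[0,0,0]},{"jaw":90,"offset":[0,0,0],"turn":[0,0,0]},{"jaw":90,"offset":[0,0,0],"turn":[0,0,0]},{"jaw":90,"offset":[0,0,0],"turn":[0,0,0]}])

```text
t: 12.65
tool_pos: [0.5105, -0.1151, 0.3139]
tool_rot: [-0.0, 0.137, 0.991, 0.005]
contact_force: [0.2, 0.1, -0.3]
finger_gap: 0.0827
```

Emit:
play_rows(moves=[{"jaw":90,"offset":[0,0,-0.015],"turn":[0,0,0]},{"jaw":90,"offset":[0,0,-0.03],"turn":[0,0,0]},{"jaw":90,"offset":[0,0,-0.04],"turn":[0,0,0]},{"jaw":90,"offset":[0,0,-0.04],"turn":[0,0,0]},{"jaw":90,"offset":[0.03,0,-0.02],"turn":[0,0,0]},{"jaw":90,"offset":[0.04,0,0],"turn":[0,0,0]},{"jaw":90,"offset":[0.04,0,0],"turn":[0,0,0]},{"jaw":90,"offset":[0,0,0],"turn":[0,0,0]}])

```text
t: 13.45
tool_pos: [0.4015, -0.0861, 0.4649]
tool_rot: [-0.001, 0.137, 0.991, 0.005]
contact_force: [-0.4, -0.8, 0.0]
finger_gap: 0.0828
```

Emit:
play_rows(moves=[{"jaw":90,"offset":[0,0,0],"turn":[0,0,0]},{"jaw":90,"offset":[0,0,0],"turn":[0,0,0]}])

```text
t: 13.65
tool_pos: [0.4018, -0.0861, 0.4656]
tool_rot: [0.0, 0.137, 0.991, 0.005]
contact_force: [-0.4, -0.1, 0.3]
finger_gap: 0.0831
```

Run:
```python
from h import *
st()
from bench import bot
d=bot.get_image("scene")["image"];cv2.imwrite("pics/s8.png",cv2.resize(d[110:255,160:310],None,fx=4,fy=4,interpolation=2))
d2=bot.get_image("top")["image"];cv2.imwrite("pics/t8.png",d2)
for n,i in(("scene",d),("top",d2)):
    diff=cv2.absdiff(i,cv2.imread(f"pics/{n}0.png")).max(2)
    for nm,c in(("tray",(115,178)),("cup",(386,153)),("bottle",(400,205))) if n=="top" else (("tray",(337,322)),("cup",(177,140)),("bottle",(212,115))):
        print(n,nm,diff[c[1]-20:c[1]+20,c[0]-18:c[0]+18].mean().round(1))
```

```text
t 13.65 tip case xy [-0.1114 -0.125 ] tip z 0.2756 yaw -0.274 F [-0.4 -0.1  0.3] gap 0.0831
scene tray 2.5
scene cup 3.0
scene bottle 3.1
top tray 5.0
top cup 6.6
top bottle 9.3
```

View pics/s8.png

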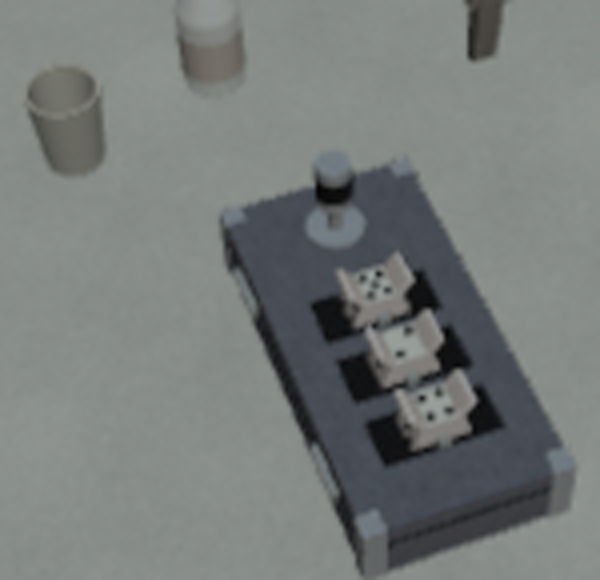

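The wheels read 4 at (435,403), 2 at (405,340) and 5 at (375,285), and the cap top is up at (334,162) with the gripper clear. I'll check the cap height, then hand in.

Run:
```python
from h import *
for z in(.128,.152,.156):print(z,((proj("scene",[.5094,-.1142,z])-[160,110])*4).round(1))
from bench import bot
print(bot.close_job())
```

```text
0.128 [330.5 183.4]
0.152 [329.6 164.1]
0.156 [329.5 160.8]
the job is handed in; nothing more can be done
None
```

I set the wheels to 4-2-5, then pulled the bolt cap up, let go and backed the gripper away. The job was handed in at about 13.7 s of the 61 s allowed. I rolled the left wheel two steps and the middle and right wheels one step each, all away from the robot.

**Wheels:** the last picture shows 4, 2 and 5 dots on top, with all three faces looking level. I judged this by eye and did not measure the angles.

**Bolt cap:** the tool rose 29 mm with the cap held. In the last picture the cap top is at row 160–162; I expected about 161 for fully up and 183 for pushed in. That leaves about 1–2 mm of uncertainty, so the picture alone barely separates fully up from the 24 mm limit.

**Bystanders:** the tray, bottle and cup look unmoved compared with the first pictures. The overhead picture differed slightly more around the bottle than the other view did. I put that down to the arm or its shadow but did not check further.

**Contact:** the force readings were near zero at the end and the jaws were open.

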